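Tip the dressing stone out of its case and clamp it in the bench cradle

TASK

Get the grey dressing stone ready for use: it lies flush in its wooden case, so press down its end beside the thumb notch until it tips and its other end stays up, then grip the raised end, lift it out and lay it flat on the cork mat. Take it again by its middle, set it level on the rail of the cradle between the two black stops, and slide the loose stop in until the stone is snug between both. Do not drop the stone or disturb the other tools on the bench.

Things in the scene. Friction and masses are not known exactly. Their poses are not given: they have to be found in the camera images.
- stone: the dressing stone: a plain grey rectangular block 125 long (its x) x 50 wide (y) x 25 thick (z), about 0.4 kg; origin at the centre of its underside. Both ends and both faces are alike. It starts level in the case pocket, its x along the case's x, its top flush with the case's top, 64 mm above the bench; only 2 mm gap at each side.
- case: fixed beech case 176 (x) x 86 (y) x 64 high, origin at the centre of its underside on the bench. Its open pocket runs from x = -68 to +68 and is 54 wide (y). The -x wall has a thumb notch 30 wide, 22 deep in its middle. The stone starts 1.5 mm from the pocket's +x wall and 9.5 mm from its -x wall. Once tipped, its +x end stands up some 26 mm above the case top, nothing beside it.
- ridge (a point): middle of the ridge in the pocket floor, at case x = +1, z = 39. The floor is level from here to the +x wall and falls at 25 degrees towards -x. The stone's centre starts 3 mm to the +x side of the ridge, so about 1 N down on its -x end tips it; past 14 degrees it falls onto the ramp by itself and stays there at 25 degrees, +x end up, balanced only 3 mm past the ridge.
- well (a point): point at the height of the case top (z = 64), on the case's lengthwise middle line at case x = -64, over the gap between the stone's -x end and the thumb notch: the end to press is the one beside this point
- mat: fixed cork mat 190 (x) x 120 (y) x 4 thick on the bench, origin at the centre of its underside
- cradle: fixed bench cradle for the stone; origin on the bench, x along its rail. Aluminium rail 40 wide, top 22 above the bench (the stone lies on it), x = -120 to +100. Black U-shaped stops, fixed at +x, sliding at -x: end wall 10 thick, 67 wide, top 40 above the bench, and two cheeks 6 thick reaching 30 mm inward beside the stone's end, tops 36 above the bench, 55 apart inside.
- stop (a joint): travel of the sliding stop in m: 0 when its inner face is at cradle x = -70, growing to 0.022 as it slides in along cradle +x; starts at 0 to 0.006. It slides with about 3 N of friction and stays where it is left. Push it on its outer face, 10 mm behind the inner face, above the rail. Reads 0.015 with the stone snug against the fixed stop.
- stop_face (a point): middle of the sliding stop's inner face at the height of the rail top (22 above the bench); moves with the stop
- fixed_face (a point): middle of the fixed stop's inner face at cradle x = +70, at the height of the rail top (22 above the bench)
- tang: bystander: polishing tang, wooden back on two steel screws with an alloy arm and dop head, 240 x 110 x 82 high, standing on the bench; origin on the bench under its middle
- oil: bystander: blue oil bottle with a white cap, 48 across, 105 high; origin at its foot
- jar: bystander: small glass jar with a white cap, 44 across, 42 high; origin at its foot
- pliers: bystander: pliers with red handles, 160 long, 15 high, lying flat; origin on the bench under the joint
Not all that is in view belongs to the job. There is more than one size of the stone; the job needs the middle-sized. Leave any purple look-alike of the cradle alone.

How it is judged:
By the outcome, as a careful person would: the job done as asked, in the order asked, and still so for the second after the job is handed in, with the robot touching nothing.
It also fails if it takes over 64 s, if anything falls off the work surface, if the arm or the gripper's body presses on something with over 40 N, if the wrist force passes 120 N, or if a joint passes its speed limit or range.

ROBOT

A 7-joint arm with a two-finger parallel gripper is mounted at the origin on the work surface. World frame = base frame: x ahead of the robot, y to its left, z up, the work surface at z = 0. Lengths are in m, angles in rad, forces in N, time in s.
With the tool pointing down it reaches from about 0.425 to 0.875 m from the base axis. Payload 4.7 kg.
Tool frame: the origin (TCP) lies at the very end of the fingers, on their centre line; the grasp point (between the pads) lies 19 mm behind it; z points along the fingers, y is the line along which they close (so a half turn about z gives the same grasp; the last joint's range is limited). The gripper opens to 87 mm and grips with 3 to 60 N. Pads are 19 mm wide; open, the fingers measure 117 mm over their backs; the gripper's body (75 mm by 190 mm) begins 51 mm behind the grasp point.
Start: joints at [1.122, 0.321, -0.07, 1.45, 0.023, 1.371, -0.057], TCP at [0.29, -0.582, 0.223] pointing down, gripper open.
Joint ranges: [-2.86, 2.86], [-0.3, 2.09], [-1.38, 1.24], [0.06, 2.45], [-1.56, 4.7], [0.09, 2.05], [-2.69, 2.69]. Speed limits (rad/s): [2.57, 2.57, 3.14, 3.14, 3.14, 3.14, 3.14].

INTERFACE

Orientations are given as a rotation vector (axis times angle).
In Python, from bench import ctrl gives the robot as it stands.
- The arm moves only by the tool jog_arm, never from a script. Its argument "commands" is a list of rows, each a list of 7 numbers: the opening, from 0 (shut) to 1 (fully open), then the shift along the world's x, y, z scaled (see below), then the turn, a rotation vector about the world's x, y, z scaled (see below). A call has exactly 5 rows; each row is the pose to reach, as a shift and turn from the pose commanded when the call began; what a row does not reach only later rows make up. The controller multiplies each number of a shift by 0.5 m and each number of a turn by 30 degrees. A row lasts 1/12 s, in which the tool goes at most 41.7 mm and 7.16 degrees, less where a joint would pass 70% of its speed; a pose out of reach is approached as far as the arm can. A call with a number of a shift or a turn outside -1 to 1 is refused whole. A call with a gripper value outside its range is refused whole. The fingers move at their own pace and stop on an object; "grip_force" is the grip in N (left out, the last holds). Time passes only in rows, so rows that repeat a pose let the fingers close, or fill a call up. It gives the time, the measured TCP pose, the force, the opening and the grip force at its end, in the units of the state.
- ctrl.get_state(): the state, without advancing time (a new reading comes with each control period).
- ctrl.get_image(name): name is "scene" or "top" or "wrist"; returns a dict with "frame" (480x640x3 uint8, red, green, blue), "vfov" (degrees; the focal length in pixels is half the picture's height over the tangent of half this angle, whatever the lens; pixels are square), "cx", "cy" (the principal point, pixels), "camera_from_world" (4x4, takes a point from world to camera coordinates); the wrist camera has in their place "mount" (4x4, takes a point from camera to tool coordinates, whose origin is the TCP and whose axes are the flange's). Camera axes: x right, y down, z forward; pixel columns grow to the right and rows downward; lengths in m; the calibration is good to about 2 mm. A picture is of the moment at which its call begins: read the wrist's pose just before it. There is no depth.
- ctrl.close_job(): hands the job in; it is judged then, once.
The state is a dict: "time": time; "joint_positions": joint angles; "qd": joint speeds; "joint_torque": joint torques, N m; "position": TCP position; "tool_rot": TCP orientation; "ft_force": force on the tool from outside, world axes, zero at the start; "torque": the same for the moment, N m; "grip_width": opening from 0.0 (shut) to 1.0 (fully open); "grip_force": force on a finger pad.
Only numpy, scipy, OpenCV 4.12 (cv2) and the standard library are available. Lean on these libraries where they do the work, as an engineer would, in place of code of your own. Each camera call takes 0.05 s, during which the arm holds its last target. There are 200 camera calls.

## Working session

There is one attempt and no reset: what is moved stays moved. The work goes in short steps, Python scripts to look and compute and a tool call to move; the robot and the scene stay as the last step left them, time stands still between calls to the robot, and variables do not carry over. Pictures are saved under pics/ and viewed, at most 10 in all, crops included, and the job is handed in when it is done.

Besides the shell and the picture viewer there is one more tool, called after "Call:" as name([rows], argument=value, ...), one row to a line, values as JSON. jog_arm: Moves the arm, as the interface text tells. Shifts and turns lie within -1 to 1; 1 stands for 0.5 m of shift or 30 degrees of turn. Its arguments: {"type":"object","properties":{"commands":{"type":"array","items":{"type":"array","items":{"type":"number","minimum":-1,"maximum":1}}},"grip_force":{"type":"number"}},"required":["commands"]}

```bash
mkdir -p pics; ls; cat > h.py <<'E'
import numpy as np, cv2, pickle
from scipy.spatial.transform import Rotation as R
from bench import ctrl
def snap(n,save=None):
    s=ctrl.get_state(); im=ctrl.get_image(n)
    if n=="wrist":
        T=np.eye(4);T[:3,:3]=R.from_rotvec(s["tool_rot"]).as_matrix();T[:3,3]=s["position"]
        C=np.linalg.inv(T@np.array(im["mount"]))
    else: C=np.array(im["camera_from_world"])
    f=240/np.tan(np.radians(im["vfov"])/2)
    d=dict(C=C,f=f,cx=im["cx"],cy=im["cy"],frame=im["frame"])
    if save:
        cv2.imwrite(f"pics/{save}.png",im["frame"][:,:,::-1]); pickle.dump(d,open(f"pics/{save}.pkl","wb"))
    return d
def load(n): return pickle.load(open(f"pics/{n}.pkl","rb"))
def ray(d,u,v):
    W=np.linalg.inv(d["C"]); r=W[:3,:3]@np.array([(u-d["cx"])/d["f"],(v-d["cy"])/d["f"],1]); return W[:3,3],r/np.linalg.norm(r)
def at(d,u,v,z):
    o,r=ray(d,u,v); return o+r*(z-o[2])/r[2]
def tri(*obs):
    A=np.zeros((3,3));b=np.zeros(3)
    for d,u,v in obs:
        o,r=ray(d,u,v);P=np.eye(3)-np.outer(r,r);A+=P;b+=P@o
    p=np.linalg.solve(A,b); e=[np.linalg.norm((np.eye(3)-np.outer(ray(d,u,v)[1],ray(d,u,v)[1]))@(p-ray(d,u,v)[0])) for d,u,v in obs]
    return p,max(e)
def proj(d,p):
    c=d["C"]@np.append(p,1); return c[:2]/c[2]*d["f"]+[d["cx"],d["cy"]]
E
python3 - <<'E'
from h import *
for n in("top","scene"):
    d=snap(n,n+"0"); print(n,d["f"],d["cx"],d["cy"],np.linalg.inv(d["C"]).round(3).tolist())
s=ctrl.get_state(); print(s)
E
```

```text
pics
top 614.1671075499427 333.1865877612052 240.82468724467566 [[0.005, -0.99, 0.139, 0.34], [-1.0, -0.006, -0.012, -0.039], [0.013, -0.138, -0.99, 1.405], [0.0, 0.0, 0.0, 1.0]]
scene 456.8763099050188 315.8597246920402 232.3371142294456 [[-0.364, 0.764, -0.533, 1.064], [0.932, 0.299, -0.206, 0.169], [0.002, -0.572, -0.82, 0.854], [0.0, 0.0, 0.0, 1.0]]
{'time': 0.1, 'joint_positions': array([ 1.12209134,  0.32173307, -0.07007435,  1.45155062,  0.02261817,
        1.37080326, -0.05691177]), 'qd': array([-8.57300692e-04, -1.31038813e-03,  1.27789608e-03, -3.17318068e-03,
        7.12616742e-04, -2.65981266e-05,  3.04754255e-04]), 'joint_torque': array([-3.79529301e-04, -4.92573094e+01, -4.06007599e-01, -3.13397563e+01,
       -6.40005595e-02,  3.95962363e-02,  9.05048273e-05]), 'position': array([ 0.28992245, -0.58120657,  0.22158227]), 'tool_rot': array([-3.05626332e+00, -7.20142468e-01,  7.88829462e-04]), 'ft_force': array([0.64275502, 1.07805685, 0.26564621]), 'torque': array([ 0.06181934, -0.03120099,  0.01220274]), 'grip_force': 0.0, 'grip_width': 0.9948164748881615}
```

View pics/top0.png

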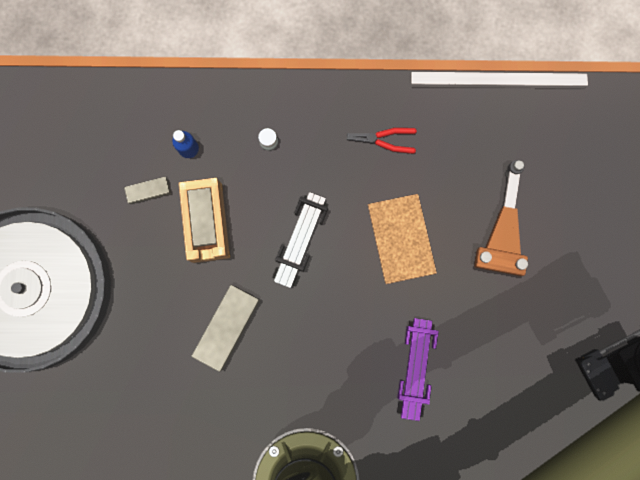

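View pics/scene0.png

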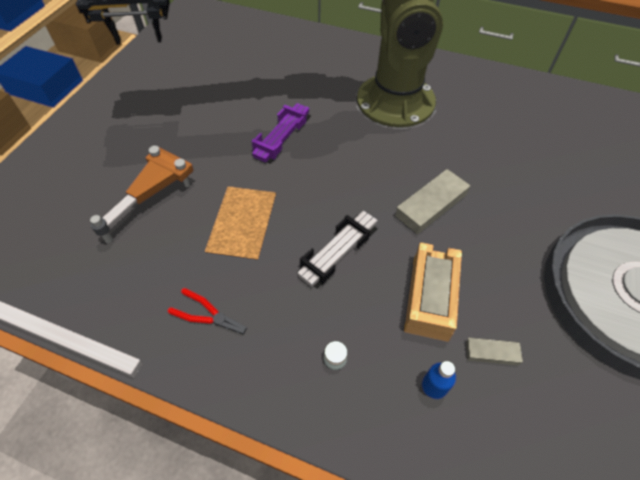

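The top view shows the case at about (205,219), with its notch at the near end (207,257). The cradle is at (301,240), its longer rail end near (285,280), and the mat is at (402,239). The scene view agrees: case at (436,290), cradle at (338,248), mat at (242,222).

```bash
python3 - <<'E'
from h import *
t=load("top0");s=load("scene0")
def p(n,x): print(n,np.round(x,4))
p("notch",at(t,206,252,.064)); p("case far mid",at(t,198,180,.064)); p("case c",at(t,202,217,.064))
for q in[(368,204),(418,195),(436,272),(387,283)]: p("mat",at(t,*q,.004))
for q in[(317,194),(284,285)]: p("rail end",at(t,*q,.022))
p("tri mat",tri((t,368,204),(s,207,251))[0])
p("tri mat2",tri((t,436,272),(s,275,190))[0])
im=snap("wrist");st=ctrl.get_state()
T=np.array(ctrl.get_image("wrist")["mount"]);print(T.round(3),im["f"])
Rm=R.from_rotvec(st["tool_rot"]).as_matrix();print(Rm.round(3))
E
```

```text
notch [0.501  0.2236 0.064 ]
case far mid [0.6625 0.2468 0.064 ]
case c [0.5788 0.235  0.064 ]
mat [ 0.6229 -0.1366  0.004 ]
mat [ 0.6452 -0.2533  0.004 ]
mat [ 0.4653 -0.2921  0.004 ]
mat [ 0.4395 -0.1794  0.004 ]
rail end [ 0.6418 -0.0181  0.022 ]
rail end [0.4324 0.0543 0.022 ]
tri mat [ 0.6435 -0.1792  0.0467]
tri mat2 [ 0.4482 -0.2342  0.0182]
[[-0.001 -0.961 -0.276  0.075]
 [ 1.    -0.001 -0.002  0.001]
 [ 0.001 -0.276  0.961 -0.163]
 [ 0.     0.     0.     1.   ]] 333.8587727625365
[[ 0.895  0.446 -0.001]
 [ 0.446 -0.895  0.001]
 [-0.    -0.001 -1.   ]]
```

Call:
jog_arm([
  [1, 0.02, 0.078, 0.004, 0, 0, -0.06],
  [1, 0.04, 0.156, 0.008, 0, 0, -0.12],
  [1, 0.06, 0.234, 0.012, 0, 0, -0.18],
  [1, 0.08, 0.312, 0.016, 0, 0, -0.24],
  [1, 0.1, 0.39, 0.02, 0, 0, -0.3],
])

```text
time: 0.62
position: [0.3403, -0.3847, 0.2324]
tool_rot: [-3.105, -0.476, 0.0]
ft_force: [0.6, -0.1, 0.0]
grip_width: 1.0
grip_force: 0.0
```

Call:
jog_arm([
  [1, 0.02, 0.078, 0.004, 0, 0, -0.06],
  [1, 0.04, 0.156, 0.008, 0, 0, -0.12],
  [1, 0.06, 0.234, 0.012, 0, 0, -0.18],
  [1, 0.08, 0.312, 0.016, 0, 0, -0.24],
  [1, 0.1, 0.39, 0.02, 0, 0, -0.31],
])

```text
time: 1.03
position: [0.3902, -0.1897, 0.2427]
tool_rot: [3.133, 0.222, 0.0]
ft_force: [0.8, -0.3, -0.3]
grip_width: 1.002
grip_force: 0.0
```

Call:
jog_arm([
  [1, 0.02, 0.078, 0.004, 0, 0, 0],
  [1, 0.04, 0.156, 0.008, 0, 0, 0],
  [1, 0.06, 0.234, 0.012, 0, 0, 0],
  [1, 0.08, 0.312, 0.016, 0, 0, 0],
  [1, 0.1, 0.39, 0.02, 0, 0, 0],
])

```text
time: 1.45
position: [0.4401, 0.0053, 0.2528]
tool_rot: [3.133, 0.225, 0.001]
ft_force: [1.6, -0.7, -0.6]
grip_width: 1.002
grip_force: 0.0
```

```bash
python3 -c "
from h import *
snap('wrist','w1'); snap('top','top1')"
```

Call:
jog_arm([
  [1, 0.01, 0.08, 0, 0, 0, 0],
  [1, 0.02, 0.16, 0, 0, 0, 0],
  [1, 0.03, 0.24, 0, 0, 0, 0],
  [1, 0.04, 0.32, 0, 0, 0, 0],
  [1, 0.05, 0.4, 0, 0, 0, 0],
])

```text
time: 1.97
position: [0.4652, 0.2044, 0.2529]
tool_rot: [3.133, 0.223, 0.002]
ft_force: [1.0, -0.3, -0.7]
grip_width: 0.997
grip_force: 0.0
```

```bash
python3 - <<'E'
from h import *
snap('wrist','w2')
a=cv2.imread('pics/w1.png');b=cv2.imread('pics/w2.png')
cv2.imwrite('pics/v1.png',cv2.resize(a[100:420,160:560],None,fx=2,fy=2)[:600])
cv2.imwrite('pics/v2.png',cv2.resize(b[100:400,140:540],None,fx=2,fy=2))
E
```

```text
(no output)
```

View pics/v1.png

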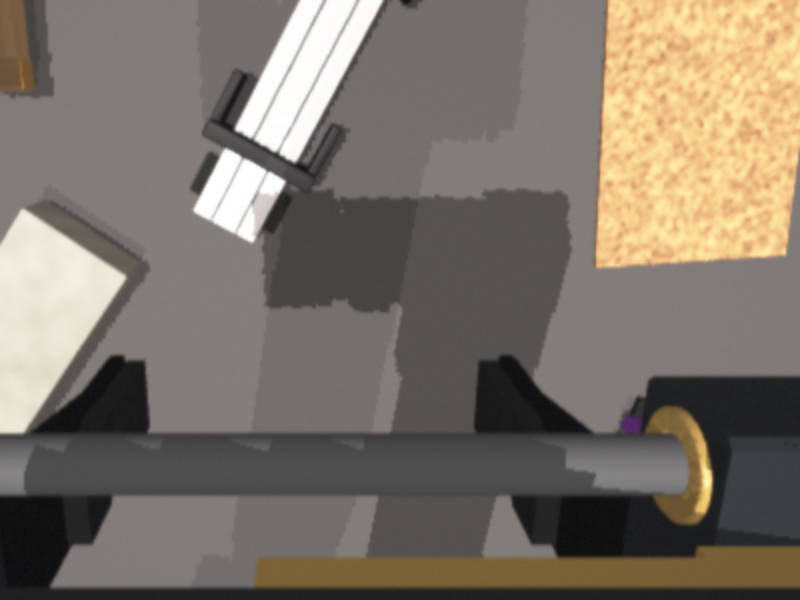

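View pics/v2.png

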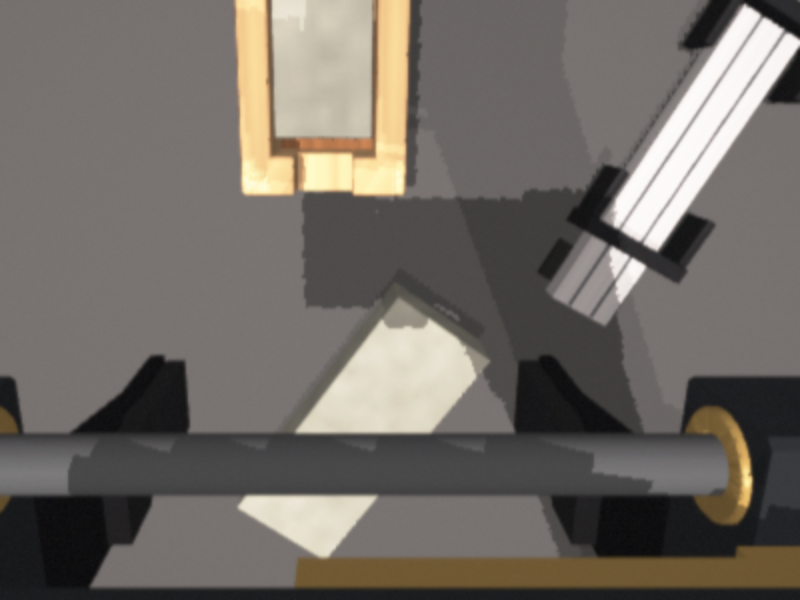

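The first crop (w1) shows the sliding stop's near end at crop (260,155) and the rail end at (224,227). The second (w2) shows the case's near corners at crop (241,194) and (404,194), and the stone's near end at row 138. I need the upper part of the frame.

```bash
python3 - <<'E'
from h import *
b=cv2.imread('pics/w2.png')
cv2.imwrite('pics/v3.png',cv2.resize(b[0:260,240:640],None,fx=2,fy=2,interpolation=cv2.INTER_CUBIC))
a=cv2.imread('pics/w1.png')
cv2.imwrite('pics/v4.png',cv2.resize(a[0:240,110:510],None,fx=2,fy=2,interpolation=cv2.INTER_CUBIC))
E
```

```text
(no output)
```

View pics/v3.png

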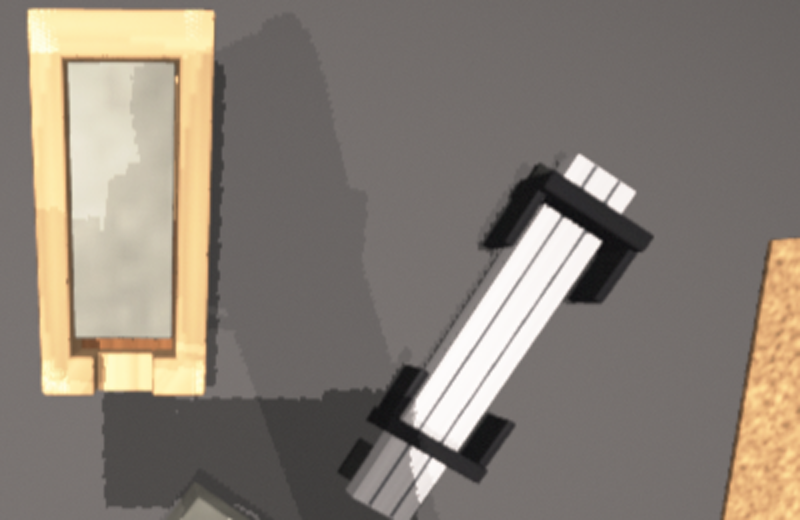

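View pics/v4.png

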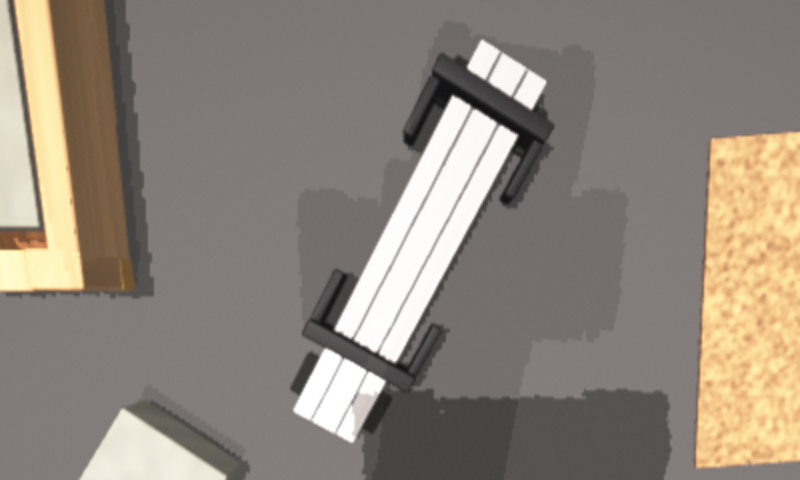

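v3 shows the whole case with corners at crop (28,10), (215,11), (43,394) and (205,394). The stone spans rows 61 to 338. In v4 the cradle rail ends are at (484,40)/(546,80) and (293,411)/(352,442), with the sliding stop at the near end.

```bash
python3 - <<'E'
from h import *
w1=load('w1');w2=load('w2');t=load('top1')
A=lambda u,v:(w1,u/2+110-.25,v/2-.25); B=lambda u,v:(w2,u/2+240-.25,v/2-.25)
def fit(n,loc,pts):
    c0=loc.mean(0);p0=pts[:,:2].mean(0);H=(loc-c0).T@(pts[:,:2]-p0)
    U,S,V=np.linalg.svd(H);Rm=V.T@U.T;o=p0-Rm@c0
    print(n,o.round(4),np.degrees(np.arctan2(Rm[1,0],Rm[0,0])).round(2),"res mm",(1e3*(pts[:,:2]-loc@Rm.T-o)).round(1).tolist())
L=np.array([[.088,.043],[.088,-.043],[-.088,.043],[-.088,-.043]])
P=[(28,10),(215,11),(43,394),(205,394)]
fit("case",L,np.array([at(*B(*p),.064) for p in P]))
far=at(*B(122,61),.064);near=at(*B(124.5,338),.064);print("stone",far,near,np.linalg.norm(far-near))
# case near-right corner also in w1: top corner
print("case BR tri",tri(A(83,289),B(205,394)))
Lr=np.array([[.1,.02],[.1,-.02],[-.12,.02],[-.12,-.02]])
a=[(484,40),(546,80),(293,411),(352,442)];b=[(580,153),(636,190),(347,490),(405,522)]
fit("rail w1",Lr,np.array([at(*A(*p),.022) for p in a]))
fit("rail w2",Lr,np.array([at(*B(*p),.022) for p in b]))
for p,q in zip(a,b): x,e=tri(A(*p),B(*q));print("rail tri",x.round(4),round(e,4))
tp=np.array([at(t,368,204,.004),at(t,418,195,.004),at(t,387,283,.004),at(t,436,272,.004)])
fit("mat",np.array([[.095,.06],[.095,-.06],[-.095,.06],[-.095,-.06]]),tp)
E
```

```text
case [0.5753 0.233 ] 7.84 res mm [[-0.7, -0.6], [-0.9, 0.3], [0.7, -0.2], [0.9, 0.5]]
stone [0.64166128 0.24201781 0.064     ] [0.51753404 0.2246061  0.064     ] 0.12534248177556226
case BR tri (array([0.49482996, 0.17898943, 0.0646666 ]), np.float64(0.00018198968275927088))
rail w1 [0.5452 0.0139] -20.87 res mm [[-0.4, -1.1], [0.4, 1.1], [-0.3, -0.2], [0.3, 0.3]]
rail w2 [0.5467 0.0151] -21.52 res mm [[-1.7, -0.3], [-0.4, 1.0], [1.3, 1.2], [0.8, -1.9]]
rail tri [ 0.6459 -0.0043  0.0202] 0.0
rail tri [ 0.6321 -0.0394  0.0217] 0.0
rail tri [0.44   0.0761 0.0137] 0.0017
rail tri [0.4271 0.0381 0.0209] 0.0011
mat [ 0.5432 -0.2154] 12.43 res mm [[-0.2, -0.3], [-3.8, 0.2], [1.9, -2.2], [2.0, 2.3]]
```

Call:
jog_arm([
  [0, 0.03, 0.012, -0.08, 0, 0, 0],
  [0, 0.06, 0.024, -0.16, 0, 0, 0],
  [0, 0.09, 0.036, -0.24, 0, 0, 0],
  [0, 0.122, 0.046, -0.31, 0, 0, -0.01],
  [0, 0.122, 0.046, -0.35, 0, 0, -0.01],
])

```text
time: 2.43
position: [0.5265, 0.2249, 0.0725]
tool_rot: [3.134, 0.215, -0.007]
ft_force: [-0.6, -0.5, -1.1]
grip_width: 0.705
grip_force: 0.0
```

Call:
jog_arm([
  [0, 0, 0, 0, 0, 0, 0],
  [0, 0, 0, 0, 0, 0, 0],
  [0, 0, 0, 0, 0, 0, 0],
  [0, 0, 0, 0, 0, 0, 0],
  [0, 0, 0, 0, 0, 0, 0],
])

```text
time: 2.85
position: [0.5274, 0.2266, 0.0799]
tool_rot: [3.134, 0.217, 0.006]
ft_force: [0.3, 0.7, 0.2]
grip_width: 0.326
grip_force: 0.0
```

Call:
jog_arm([
  [0, 0, 0, 0, 0, 0, 0],
  [0, 0, 0, 0, 0, 0, 0],
  [0, 0, 0, 0, 0, 0, 0],
  [0, 0, 0, 0, 0, 0, 0],
  [0, 0, 0, 0, 0, 0, 0],
])

```text
time: 3.27
position: [0.5262, 0.2263, 0.0777]
tool_rot: [3.134, 0.217, 0.0]
ft_force: [0.7, 0.4, -0.3]
grip_width: 0.021
grip_force: 0.0
```

Call:
jog_arm([
  [0, 0, 0, -0.022, 0, 0, 0],
  [0, 0, 0, -0.03, 0, 0, 0],
  [0, 0, 0, -0.036, 0, 0, 0],
  [0, 0, 0, -0.042, 0, 0, 0],
  [0, 0, 0, -0.048, 0, 0, 0],
])

```text
time: 3.68
position: [0.526, 0.2264, 0.053]
tool_rot: [3.134, 0.217, -0.001]
ft_force: [-0.5, -0.1, 0.1]
grip_width: 0.007
grip_force: 0.0
```

Call:
jog_arm([
  [0, 0, 0, -0.004, 0, 0, 0],
  [0, 0, 0, -0.008, 0, 0, 0],
  [0, 0, 0, -0.01, 0, 0, 0],
  [0, 0, 0, -0.01, 0, 0, 0],
  [0, 0, 0, -0.01, 0, 0, 0],
])

```text
time: 4.1
position: [0.5262, 0.2264, 0.0487]
tool_rot: [3.134, 0.217, 0.0]
ft_force: [-0.3, -0.6, -1.1]
grip_width: 0.003
grip_force: 0.0
```

Call:
jog_arm([
  [0, 0, 0, 0.03, 0, 0, 0],
  [0, 0, 0, 0.08, 0, 0, 0],
  [0.85, 0, 0, 0.16, 0, 0, 0],
  [0.85, 0, 0, 0.23, 0, 0, 0],
  [0.85, 0, 0, 0.3, 0, 0, 0],
])

```text
time: 4.52
position: [0.526, 0.2268, 0.2018]
tool_rot: [-3.134, -0.218, -0.002]
ft_force: [1.1, 0.1, -0.7]
grip_width: 0.155
grip_force: 0.0
```

Call:
jog_arm([
  [0.85, 0.02, 0, 0, 0, 0, 0],
  [0.85, 0.04, 0, 0, 0, 0, 0],
  [0.85, 0.04, 0, 0, 0, 0, 0],
  [0.85, 0.04, 0, 0, 0, 0, 0],
  [0.85, 0.04, 0, 0, 0, 0, 0],
])

```text
time: 4.93
position: [0.545, 0.2261, 0.1971]
tool_rot: [3.134, 0.217, -0.005]
ft_force: [-1.0, -0.1, -0.2]
grip_width: 0.526
grip_force: 0.0
```

```bash
python3 - <<'E'
from h import *
s=snap('scene','s3')
d=snap('wrist','w3');p=proj(d,np.array([.5753,.233,.07]));print(p)
x,y=np.clip(p.astype(int)-[150,150],0,[340,180])
a=cv2.resize(d['frame'][y:y+300,x:x+300],(600,600),interpolation=cv2.INTER_CUBIC)
q=proj(s,np.array([.5753,.233,.06])).astype(int);print(x,y,q)
b=cv2.resize(s['frame'][q[1]-75:q[1]+75,q[0]-25:q[0]+25],(200,600),interpolation=cv2.INTER_CUBIC)
cv2.imwrite('pics/v5.png',np.hstack([a,b])[:,:,::-1])
E
```

```text
[311.25551267 200.13855597]
161 50 [435 283]
```

View pics/v5.png

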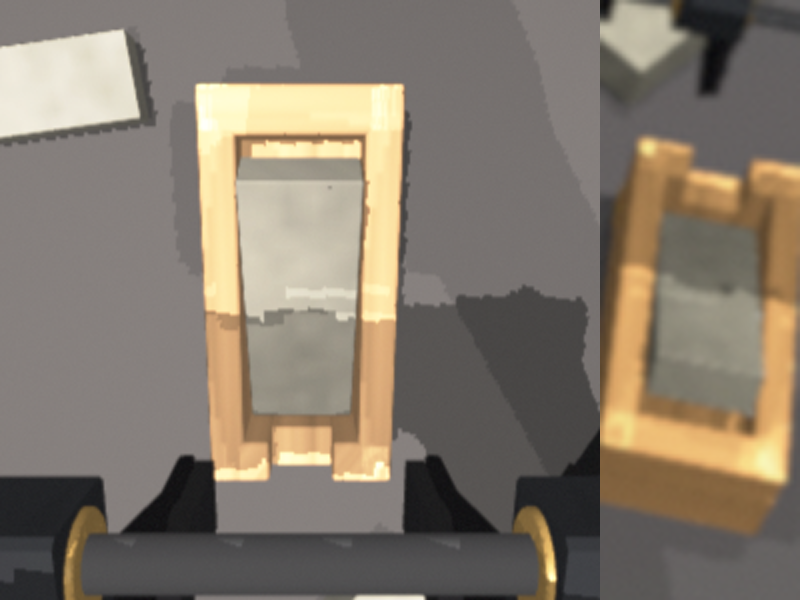

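The stone is tipped: its raised top edge runs from crop (237,181) to (362,181), with the end face visible above it at row 158. The case corners are at (196,85), (404,85), (216,480) and (389,480).

```bash
python3 - <<'E'
from h import *
w=load('w3');s=load('s3')
A=lambda u,v:(w,161+u/2-.25,50+v/2-.25); S=lambda u,v:(s,410+(u-600)/4-.4,208+v/4-.4)
c=np.array([.5753,.233]);a=np.radians(7.9);ex=np.array([np.cos(a),np.sin(a)]);ey=np.array([-ex[1],ex[0]])
loc=lambda p:(np.array([(p[:2]-c)@ex,(p[:2]-c)@ey,p[2]])*1e3).round(1)
for p in[(196,85),(404,85),(216,480),(389,480)]: print("case",loc(at(*A(*p),.064)))
for p in[(237,181),(362,181)]: print("topedge@.0893",loc(at(*A(*p),.0893)))
for p in[(236,158),(361,158)]: print("botedge@.0667",loc(at(*A(*p),.0667)))
print("tri L",loc(tri(A(237,181),S(762,368))[0])," R",loc(tri(A(362,181),S(657,352))[0]))
print(ctrl.get_state()["position"])
E
```

```text
case [87.3 42.6 64. ]
case [ 87.2 -42.2  64. ]
case [-87.3  41.2  64. ]
case [-87.3 -41.9  64. ]
topedge@.0893 [49.4 24.3 89.3]
topedge@.0893 [ 49.4 -24.   89.3]
botedge@.0667 [59.  26.8 66.7]
botedge@.0667 [ 59.  -25.1  66.7]
tri L [49.3 23.5 95.1]  R [ 49.5 -23.9  90. ]
[0.54512637 0.22629513 0.19740508]
```

Call:
jog_arm([
  [0.85, 0.05, 0.01, -0.02, 0, 0, 0],
  [0.85, 0.1, 0.018, -0.05, 0, 0, 0],
  [0.85, 0.146, 0.026, -0.1, 0, 0, 0],
  [0.85, 0.146, 0.026, -0.15, 0, 0, 0],
  [0.85, 0.146, 0.026, -0.18, 0, 0, 0],
])

```text
time: 5.45
position: [0.6181, 0.2387, 0.1045]
tool_rot: [3.134, 0.216, -0.008]
ft_force: [-0.0, -0.6, -0.8]
grip_width: 0.842
grip_force: 0.0
```

Call:
jog_arm([
  [0.85, 0, 0, -0.03, 0, 0, 0],
  [0.85, 0, 0, -0.052, 0, 0, 0],
  [0.85, 0, 0, -0.068, 0, 0, 0],
  [0.85, 0, 0, -0.08, 0, 0, 0],
  [0.85, 0, 0, -0.084, 0, 0, 0],
])

```text
time: 5.87
position: [0.6189, 0.2392, 0.0664]
tool_rot: [3.134, 0.217, 0.0]
ft_force: [0.2, -0.1, 0.4]
grip_width: 0.851
grip_force: 0.0
```

Call:
jog_arm([
  [0, 0, 0, 0, 0, 0, 0],
  [0, 0, 0, 0, 0, 0, 0],
  [0, 0, 0, 0, 0, 0, 0],
  [0, 0, 0, 0, 0, 0, 0],
  [0, 0, 0, 0, 0, 0, 0],
], grip_force=50)

```text
time: 6.28
position: [0.6195, 0.2397, 0.0672]
tool_rot: [-3.134, -0.217, -0.002]
ft_force: [0.7, -0.2, 1.7]
grip_width: 0.571
grip_force: 50.0
```

Call:
jog_arm([
  [0, 0, 0, 0, 0, 0, 0],
  [0, 0, 0, 0, 0, 0, 0],
  [0, 0, 0, 0, 0, 0, 0],
  [0, 0, 0, 0, 0, 0, 0],
  [0, 0, 0, 0, 0, 0, 0],
], grip_force=50)

```text
time: 6.7
position: [0.6196, 0.2397, 0.0671]
tool_rot: [-3.134, -0.217, -0.002]
ft_force: [0.4, 0.8, 2.9]
grip_width: 0.568
grip_force: 50.0
```

Call:
jog_arm([
  [0, 0, 0, 0.01, 0, 0, 0],
  [0, 0, 0, 0.035, 0, 0, 0],
  [0, 0, 0, 0.07, 0, 0, 0],
  [0, 0, 0, 0.11, 0, 0, 0],
  [0, 0, 0, 0.15, 0, 0, 0],
])

```text
time: 7.12
position: [0.6183, 0.2386, 0.1418]
tool_rot: [3.133, 0.217, -0.004]
ft_force: [0.3, -0.2, -3.9]
grip_width: 0.568
grip_force: 50.0
```

Call:
jog_arm([
  [0, 0, -0.01, 0.03, -0.02, 0.165, 0],
  [0, 0, -0.03, 0.06, -0.045, 0.33, 0],
  [0, -0.01, -0.06, 0.07, -0.07, 0.495, 0],
  [0, -0.01, -0.11, 0.07, -0.09, 0.66, 0],
  [0, -0.01, -0.17, 0.07, -0.114, 0.825, 0],
])

```text
time: 7.53
position: [0.614, 0.1558, 0.178]
tool_rot: [3.032, 0.216, -0.675]
ft_force: [0.8, 1.0, -5.8]
grip_width: 0.568
grip_force: 50.0
```

```bash
python3 - <<'E'
from h import *
d=snap('scene','s4');st=ctrl.get_state();p=st['position'];q=proj(d,p).astype(int);print(p,R.from_rotvec(st['tool_rot']).as_matrix().round(3),st['ft_force'])
x=max(q[0]-100,0);y=max(q[1]-75,0)
cv2.imwrite('pics/v6.png',cv2.resize(d['frame'][y:y+150,x:x+200],(800,600),interpolation=cv2.INTER_CUBIC)[:,:,::-1])
E
```

```text
[0.61682134 0.14466903 0.17352873] [[ 0.895  0.13  -0.427]
 [ 0.114 -0.992 -0.062]
 [-0.431  0.007 -0.902]] [ 3.81847245 -8.93868378 -9.12420607]
```

View pics/v6.png

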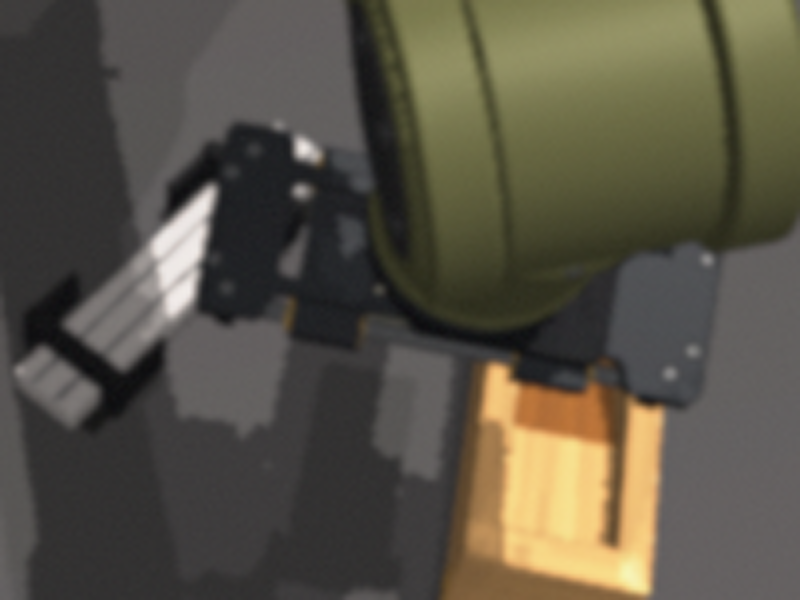

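Call:
jog_arm([
  [0, -0.004, -0.072, 0, 0, 0, 0.02],
  [0, -0.008, -0.144, 0, 0, 0, 0.04],
  [0, -0.012, -0.216, 0, 0, 0, 0.07],
  [0, -0.018, -0.288, 0, 0, 0, 0.1],
  [0, -0.024, -0.36, 0, 0, 0, 0.15],
])

```text
time: 8.0
position: [0.6021, -0.0278, 0.1762]
tool_rot: [3.005, 0.327, -0.665]
ft_force: [1.0, -1.1, -5.7]
grip_width: 0.569
grip_force: 50.0
```

Call:
jog_arm([
  [0, -0.006, -0.08, -0.01, 0, 0, 0],
  [0, -0.012, -0.16, -0.04, 0, 0, 0],
  [0, -0.018, -0.24, -0.09, 0, 0, 0],
  [0, -0.024, -0.31, -0.15, 0, 0, 0],
  [0, -0.024, -0.358, -0.21, 0, 0, 0],
])

```text
time: 8.42
position: [0.5905, -0.2033, 0.0778]
tool_rot: [3.005, 0.322, -0.661]
ft_force: [1.3, -0.8, -4.1]
grip_width: 0.568
grip_force: 50.0
```

Call:
jog_arm([
  [0, 0, 0, -0.03, 0, 0, 0],
  [0, 0, 0, -0.05, 0, 0, 0],
  [0, 0, 0, -0.06, 0, 0, 0],
  [0, 0, 0, -0.07, 0, 0, 0],
  [0, 0, 0, -0.07, 0, 0, 0],
])

```text
time: 8.83
position: [0.5909, -0.1975, 0.0424]
tool_rot: [3.005, 0.331, -0.665]
ft_force: [-0.4, 0.1, -4.7]
grip_width: 0.57
grip_force: 50.0
```

```bash
python3 - <<'E'
from h import *
d=snap('wrist','w5');t=snap('top','t5');st=ctrl.get_state();p=st['position'];print(p,R.from_rotvec(st['tool_rot']).as_matrix().round(3),st['ft_force'])
q=proj(t,np.array([.543,-.215,.05])).astype(int)
b=cv2.resize(t['frame'][q[1]-60:q[1]+60,q[0]-40:q[0]+40],(320,480),interpolation=cv2.INTER_CUBIC)
cv2.imwrite('pics/v7.png',np.hstack([d['frame'][:,80:560],b])[:,:,::-1])
E
```

```text
[ 0.59124222 -0.19817133  0.04350689] [[ 0.886  0.217 -0.411]
 [ 0.197 -0.976 -0.091]
 [-0.421 -0.    -0.907]] [-0.86095803  0.17976649 -4.66628164]
```

View pics/v7.png

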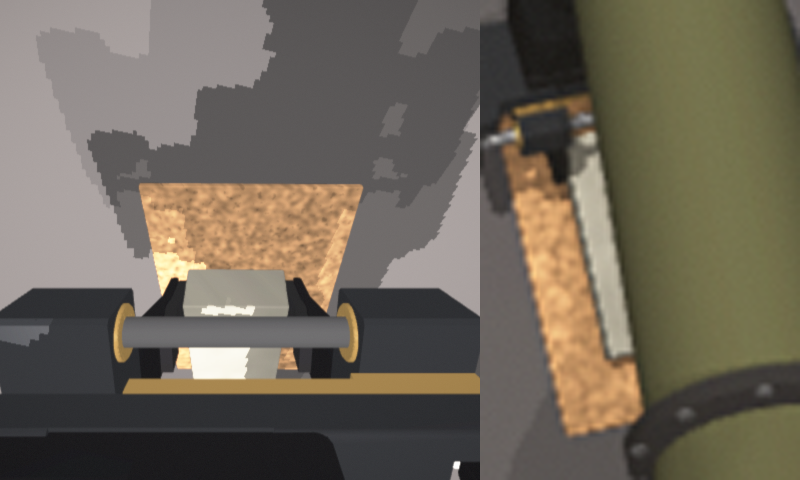

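The wrist view shows the held stone's end: top edge at row 308 (columns 264 to 368 in the full frame), bottom edge at row 269. The mat is straight below, and the top view shows the stone lined up with the mat.

```bash
python3 - <<'E'
from h import *
d=load('w5')
p=np.array([.5912,-.1981,.0435]);Rm=R.from_rotvec(ctrl.get_state()['tool_rot']).as_matrix()
yaw=np.arctan2(Rm[1,0],Rm[0,0]);ex=np.array([np.cos(yaw),np.sin(yaw),0]);ez=np.array([0,0,1.]);ey=np.cross(ez,ex);print("yaw",np.degrees(yaw))
for dl in(-8,-4,0,4,8):
    c,s=np.cos(np.radians(dl)),np.sin(np.radians(dl))
    # stone in TCP-centred level frame: underside z=-.007, end x=+.0143; droop dl about TCP
    X=[(-.0482+.0625,y,z) for z in(-.007,.018) for y in(.025,-.025)]
    print(dl,[proj(d,p+ex*(x*c-z*s)+ey*y+ez*(x*s+z*c)).round(0).tolist() for x,y,z in X])
E
```

```text
yaw 12.532296403245253
-8 [[266.0, 266.0], [362.0, 267.0], [259.0, 299.0], [369.0, 300.0]]
-4 [[266.0, 267.0], [363.0, 267.0], [259.0, 303.0], [369.0, 303.0]]
0 [[266.0, 268.0], [363.0, 268.0], [259.0, 306.0], [369.0, 307.0]]
4 [[265.0, 268.0], [363.0, 269.0], [259.0, 310.0], [369.0, 310.0]]
8 [[265.0, 269.0], [364.0, 269.0], [259.0, 313.0], [369.0, 313.0]]
```

Call:
jog_arm([
  [0, 0, 0, -0.015, 0, 0, 0],
  [0, 0, 0, -0.03, 0, 0, 0],
  [0, 0, 0, -0.042, 0, 0, 0],
  [0, 0, 0, -0.05, 0, 0, 0],
  [0, 0, 0, -0.055, 0, 0, 0],
])

```text
time: 9.35
position: [0.5898, -0.1995, 0.0138]
tool_rot: [3.005, 0.327, -0.668]
ft_force: [0.1, 0.3, -4.7]
grip_width: 0.567
grip_force: 50.0
```

Call:
jog_arm([
  [0, 0, 0, -0.003, 0, 0, 0],
  [0, 0, 0, -0.006, 0, 0, 0],
  [0, 0, 0, -0.008, 0, 0, 0],
  [0, 0, 0, -0.009, 0, 0, 0],
  [0, 0, 0, -0.01, 0, 0, 0],
])

```text
time: 9.77
position: [0.5902, -0.1995, 0.0117]
tool_rot: [3.004, 0.326, -0.667]
ft_force: [-1.7, 0.0, 6.8]
grip_width: 0.566
grip_force: 50.0
```

Call:
jog_arm([
  [0.85, 0, 0, 0.002, 0, 0, 0],
  [0.85, 0, 0, 0.002, 0, 0, 0],
  [0.85, 0, 0, 0.002, 0, 0, 0],
  [0.85, 0, 0, 0.002, 0, 0, 0],
  [0.85, 0, 0, 0.002, 0, 0, 0],
])

```text
time: 10.18
position: [0.5903, -0.1996, 0.0108]
tool_rot: [3.005, 0.327, -0.666]
ft_force: [0.1, 0.2, -0.4]
grip_width: 0.825
grip_force: 0.0
```

Call:
jog_arm([
  [0.85, 0, 0, 0.03, 0, 0, 0],
  [0.85, 0, 0, 0.08, 0.04, -0.17, 0],
  [0.85, -0.03, -0.01, 0.12, 0.08, -0.37, 0],
  [0.85, -0.06, -0.015, 0.14, 0.13, -0.59, 0],
  [0.85, -0.094, -0.02, 0.14, 0.181, -0.813, 0],
])

```text
time: 10.6
position: [0.5465, -0.2095, 0.085]
tool_rot: [3.12, 0.342, 0.017]
ft_force: [-0.0, -0.2, 3.1]
grip_width: 0.851
grip_force: 0.0
```

Call:
jog_arm([
  [0.85, -0.06, -0.01, 0.06, 0, 0, 0],
  [0.85, -0.1, -0.022, 0.1, 0, 0, 0],
  [0.85, -0.1, -0.022, 0.1, 0, 0, 0],
  [0.85, -0.1, -0.022, 0.1, 0, 0, 0],
  [0.85, -0.1, -0.022, 0.1, 0, 0, 0],
])

```text
time: 11.02
position: [0.4938, -0.2205, 0.1316]
tool_rot: [-3.123, -0.341, -0.001]
ft_force: [-0.5, 0.9, -0.1]
grip_width: 0.85
grip_force: 0.0
```

```bash
python3 - <<'E'
from h import *
d=snap('wrist','w6');st=ctrl.get_state();print(st['position'],st['tool_rot'])
f=cv2.cvtColor(d['frame'],cv2.COLOR_RGB2HSV)
q=proj(d,np.array([.543,-.21,.029])).astype(int);print(q,f[q[1],q[0]])
m=(f[:,:,1]<70).astype(np.uint8)
m=cv2.morphologyEx(m,cv2.MORPH_OPEN,np.ones((3,3)))
n,l=cv2.connectedComponents(m);k=(l==l[q[1],q[0]]).astype(np.uint8)
c=max(cv2.findContours(k,0,1)[0],key=cv2.contourArea);print(cv2.contourArea(c),cv2.approxPolyDP(c,6,True)[:,0].tolist())
ex=np.array([np.cos(.2187),np.sin(.2187),0]);ey=np.array([-ex[1],ex[0],0]);o=np.array([.5431,-.21,.029])
print([proj(d,o+ex*a+ey*b).round(0).tolist() for a,b in((.0625,.025),(.0625,-.025),(-.0625,-.025),(-.0625,.025))])
E
```

```text
[ 0.49392378 -0.2198787   0.13093078] [-3.12131568e+00 -3.41845330e-01 -2.90717663e-04]
[314 180] [ 24  27 228]
10015.0 [[284, 96], [285, 256], [343, 257], [349, 98]]
[[280.0, 94.0], [348.0, 94.0], [345.0, 256.0], [285.0, 256.0]]
```

Call:
jog_arm([
  [0.85, 0.04, 0.008, -0.03, 0, 0, -0.02],
  [0.85, 0.08, 0.015, -0.07, 0, 0, -0.02],
  [0.85, 0.098, 0.018, -0.12, 0, 0, -0.02],
  [0.85, 0.098, 0.018, -0.165, 0, 0, -0.02],
  [0.85, 0.098, 0.018, -0.195, 0, 0, -0.02],
])

```text
time: 11.48
position: [0.5422, -0.2087, 0.0298]
tool_rot: [-3.119, -0.329, 0.005]
ft_force: [0.2, -0.4, -0.2]
grip_width: 0.851
grip_force: 0.0
```

Call:
jog_arm([
  [0.85, 0, 0, -0.02, 0, 0, 0],
  [0.85, 0, 0, -0.035, 0, 0, 0],
  [0.85, 0, 0, -0.045, 0, 0, 0],
  [0.85, 0, 0, -0.051, 0, 0, 0],
  [0.85, 0, 0, -0.053, 0, 0, 0],
])

```text
time: 11.9
position: [0.5425, -0.2118, 0.0072]
tool_rot: [-3.124, -0.323, -0.001]
ft_force: [0.0, 0.7, -0.3]
grip_width: 0.848
grip_force: 0.0
```

Call:
jog_arm([
  [0, 0, 0, 0, 0, 0, 0],
  [0, 0, 0, 0, 0, 0, 0],
  [0, 0, 0, 0, 0, 0, 0],
  [0, 0, 0, 0, 0, 0, 0],
  [0, 0, 0, 0, 0, 0, 0],
], grip_force=40)

```text
time: 12.32
position: [0.5423, -0.2103, 0.0074]
tool_rot: [-3.122, -0.324, 0.0]
ft_force: [-0.4, 1.5, 1.2]
grip_width: 0.567
grip_force: 40.0
```

Call:
jog_arm([
  [0, 0, 0, 0, 0, 0, 0],
  [0, 0, 0, 0, 0, 0, 0],
  [0, 0, 0, 0, 0, 0, 0],
  [0, 0, 0, 0, 0, 0, 0],
  [0, 0, 0, 0, 0, 0, 0],
], grip_force=40)

```text
time: 12.73
position: [0.5424, -0.2103, 0.0074]
tool_rot: [-3.122, -0.324, 0.001]
ft_force: [-2.6, 3.2, 5.3]
grip_width: 0.571
grip_force: 40.0
```

Call:
jog_arm([
  [0, 0, 0, 0.015, 0, 0, 0],
  [0, 0, 0, 0.06, 0, 0, 0],
  [0, 0, 0.01, 0.12, 0, 0, -0.1],
  [0, -0.01, 0.03, 0.19, 0, 0, -0.25],
  [0, -0.02, 0.06, 0.26, 0, 0, -0.4],
])

```text
time: 13.15
position: [0.5309, -0.1833, 0.1371]
tool_rot: [-3.14, 0.015, 0.003]
ft_force: [-0.2, -0.6, -3.1]
grip_width: 0.567
grip_force: 40.0
```

Call:
jog_arm([
  [0, -0.02, 0.06, 0.02, 0, 0, -0.15],
  [0, -0.05, 0.13, 0.026, 0, 0, -0.3],
  [0, -0.08, 0.2, 0.026, 0, 0, -0.45],
  [0, -0.11, 0.27, 0.026, 0, 0, -0.6],
  [0, -0.14, 0.34, 0.026, 0, 0, -0.69],
])

```text
time: 13.57
position: [0.4609, -0.0108, 0.1494]
tool_rot: [3.088, -0.575, -0.0]
ft_force: [0.1, 1.3, -3.5]
grip_width: 0.571
grip_force: 40.0
```

Call:
jog_arm([
  [0, -0.01, 0.06, 0, 0, 0, 0],
  [0, -0.02, 0.121, 0, 0, 0, 0],
  [0, -0.02, 0.121, 0, 0, 0, 0],
  [0, -0.02, 0.121, 0, 0, 0, 0],
  [0, -0.02, 0.121, 0, 0, 0, 0],
])

```text
time: 13.98
position: [0.4521, 0.0479, 0.1497]
tool_rot: [3.089, -0.569, 0.001]
ft_force: [0.8, -1.1, -5.4]
grip_width: 0.57
grip_force: 40.0
```

```bash
python3 - <<'E'
from h import *
d=snap('wrist','w7');t=snap('top','t7');st=ctrl.get_state();print(st['position'],st['tool_rot'],st['ft_force'])
g=cv2.cvtColor(d['frame'],cv2.COLOR_RGB2HSV)
m=((g[:,:,2]>120)&(g[:,:,1]<60)).astype(np.uint8);m[330:]=0
for c in cv2.findContours(m,0,1)[0]:
    if cv2.contourArea(c)>300: print(cv2.contourArea(c),cv2.approxPolyDP(c,4,True)[:,0].tolist())
a=np.radians(-21);ex=np.array([np.cos(a),np.sin(a),0]);ey=np.array([-ex[1],ex[0],0]);o=np.array([.546,.0145,0])
for z,P in((.022,[(.1,.02),(.1,-.02),(-.12,.02),(-.12,-.02)]),(.04,[(.07,.0335),(.07,-.0335)])):
    print([proj(d,o+ex*x+ey*y+[0,0,z]).round(1).tolist() for x,y in P])
cv2.imwrite('pics/v8.png',cv2.resize(d['frame'][0:300,120:520],(800,600),interpolation=cv2.INTER_CUBIC)[:,:,::-1])
E
```

```text
[0.45226238 0.04741244 0.14964602] [-3.08837374e+00  5.71942960e-01  2.39696772e-04] [ 0.60399316  1.04844539 -4.56476577]
32534.0 [[108, 105], [104, 114], [183, 236], [55, 306], [66, 303], [71, 307], [62, 309], [70, 314], [117, 285], [205, 286], [212, 281], [244, 286], [253, 275], [262, 276], [264, 315], [352, 314], [361, 290], [367, 302], [367, 286], [362, 291], [351, 274], [366, 250], [367, 241], [357, 236], [357, 229], [372, 225], [374, 181], [258, 180], [256, 207], [240, 206], [236, 198], [218, 198], [217, 206], [209, 206], [196, 189], [188, 116], [195, 107], [216, 107], [229, 123], [236, 111], [213, 63], [207, 62], [211, 58], [199, 59], [199, 52], [199, 59], [190, 58], [184, 68], [184, 57], [179, 66], [177, 61], [166, 77], [156, 70], [158, 76], [151, 75], [154, 81], [142, 72], [153, 83], [145, 81], [142, 87], [143, 79], [135, 93], [133, 87], [125, 88], [122, 94], [130, 94], [112, 106], [117, 111], [107, 113], [112, 110]]
27703.5 [[361, 40], [361, 66], [348, 71], [342, 63], [359, 111], [369, 122], [380, 106], [405, 110], [404, 164], [432, 144], [447, 146], [471, 182], [505, 279]
[... 430 characters left out ...]
8], [531, 123], [528, 105], [524, 107], [529, 112], [519, 104], [525, 101], [518, 106], [514, 94], [508, 98], [505, 88], [496, 94], [490, 79], [486, 88], [480, 85], [479, 69], [475, 74], [471, 65], [460, 65], [461, 60], [456, 65], [450, 55], [447, 60], [452, 55], [453, 63], [448, 63], [447, 72], [442, 59], [446, 55], [429, 60], [433, 55], [425, 50], [414, 52], [422, 46], [408, 52], [410, 42], [406, 51], [403, 41], [401, 49], [401, 43], [388, 36], [385, 45], [384, 38], [377, 44], [371, 36], [366, 38], [369, 44]]
7674.0 [[286, 19], [289, 176], [320, 175], [321, 157], [323, 175], [335, 175], [337, 19]]
[[283.4, -28.0], [338.0, -28.0], [289.4, 257.0], [333.1, 257.1]]
[[263.0, 9.4], [357.9, 9.6]]
```

View pics/v8.png

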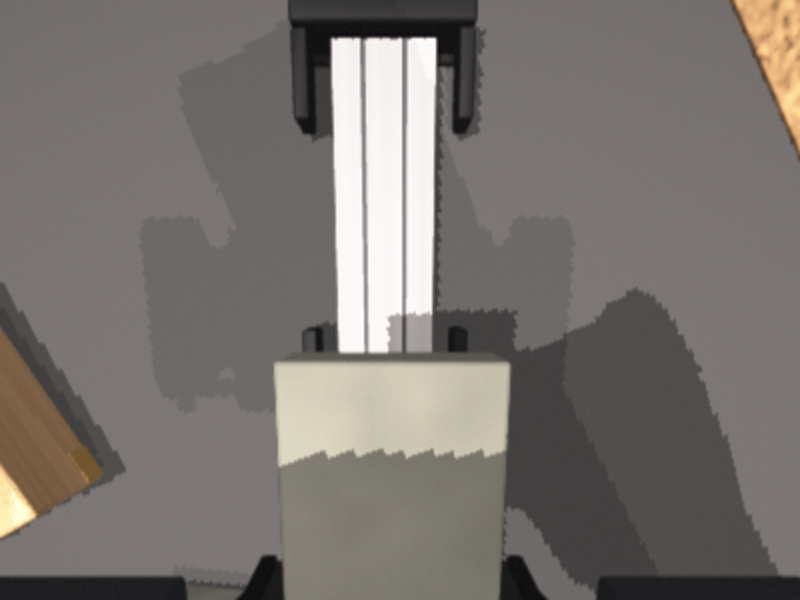

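The view shows the held stone's front top edge from crop (275,362) to (510,362). The rail runs between u=286 and 337 at row 19, and between 289 and 335 at row 176. The fixed stop's face meets the rail at row 19, and the sliding cheek tips are at crop (312,327) and (458,327).

```bash
python3 - <<'E'
from h import *
d=load('w7');st=ctrl.get_state();p=st['position'];Rm=R.from_rotvec(st['tool_rot']).as_matrix()
tx=Rm[:,0];ty=Rm[:,1];print("tool",p.round(4),"yaw",np.degrees(np.arctan2(tx[1],tx[0])),"tilt",Rm[2].round(4))
m=lambda *q:np.mean([at(d,u,v,z) for u,v,z in q],0)
A=m((286,19,.022),(337.5,19,.022));B=m((289,176,.022),(335.5,176,.022))
print("rail widths",np.linalg.norm(at(d,286,19,.022)-at(d,337.5,19,.022)),np.linalg.norm(at(d,289,176,.022)-at(d,335.5,176,.022)))
yaw=np.arctan2(*(A-B)[1::-1]);print("rail yaw",np.degrees(yaw),A,B)
a=np.radians(-20.95);ex=np.array([np.cos(a),np.sin(a),0]);ey=np.array([-ex[1],ex[0],0])
C=lambda u,v,z:at(d,120+u/2-.25,v/2-.25,z)
print("face bottom",A@ex,"face top",C(383,23,.040)@ex,"est from rail fit",np.array([.546,.0145,0])@ex+.07)
print("near cheek tips",[(C(*q,.036)@ex,C(*q,.036)@ey) for q in((312,327),(458,327))],"far cheek tips",[(C(*q,.036)@ex,C(*q,.036)@ey) for q in((303,125),(463,125))])
print("rail lat",A@ey,B@ey)
zt=p[2]-.0034+.025
L,Rr=C(275,362,zt),C(510,362,zt);M=(L+Rr)/2
print("stone end rel tool",(M-p)@tx,(M-p)@ty,"w",np.linalg.norm(L-Rr)); 
L,Rr=C(281,540,zt),C(503,540,zt);M=(L+Rr)/2;print((M-p)@tx,(M-p)@ty)
E
```

```text
tool [0.4523 0.0474 0.1496] yaw -20.983734226988812 tilt [-3.e-04 -7.e-04 -1.e+00]
rail widths 0.039047554515512124 0.039762791100334184
rail yaw -20.879492088504538 [ 0.61105748 -0.01123988  0.022     ] [0.50171779 0.03046806 0.022     ]
face bottom 0.5746810410823578 face top 0.5736419790641516 est from rail fit 0.5747209519775869
near cheek tips [(np.float64(0.46885124533964573), np.float64(0.2370836731956734)), (np.float64(0.46889099335561996), np.float64(0.17828023317217614))] far cheek tips [(np.float64(0.5420611675797494), np.float64(0.23807628122549404)), (np.float64(0.5420865812949288), np.float64(0.17848353873831066))]
rail lat 0.2079886656174796 0.20784465593860335
stone end rel tool 0.06220705302179745 0.001184314737016184 w 0.04902513731282725
0.02268435452127166 0.0011383005619946306
```

Call:
jog_arm([
  [0, 0.04, -0.014, -0.01, 0, 0, 0],
  [0, 0.1, -0.035, -0.04, 0, 0, 0],
  [0, 0.15, -0.053, -0.08, 0, 0, 0],
  [0, 0.18, -0.063, -0.12, 0, 0, 0],
  [0, 0.194, -0.068, -0.15, 0, 0, 0],
])

```text
time: 14.5
position: [0.551, 0.0116, 0.0721]
tool_rot: [-3.086, 0.577, 0.003]
ft_force: [-0.8, -0.6, -4.9]
grip_width: 0.569
grip_force: 40.0
```

Call:
jog_arm([
  [0, 0, 0, -0.02, 0, 0, 0],
  [0, 0, 0, -0.035, 0, 0, 0],
  [0, 0, 0, -0.039, 0, 0, 0],
  [0, 0, 0, -0.039, 0, 0, 0],
  [0, 0, 0, -0.039, 0, 0, 0],
])

```text
time: 14.92
position: [0.5494, 0.015, 0.0563]
tool_rot: [-3.089, 0.568, -0.003]
ft_force: [-0.1, 0.0, -3.9]
grip_width: 0.574
grip_force: 40.0
```

```bash
python3 - <<'E'
from h import *
d=snap('wrist','w8');st=ctrl.get_state();p=st['position'];a=np.radians(-20.95);ex=np.array([np.cos(a),np.sin(a),0]);ey=np.array([-ex[1],ex[0],0])
print(p.round(4),p@ex,p@ey,st['tool_rot'],st['ft_force'])
g=cv2.cvtColor(d['frame'],cv2.COLOR_RGB2GRAY)
o=ex*.5046+ey*.2085
for n,x,y,z in(("stone top",.0659,.0256,.0766),("wall out",.08,.0335,.04),("wall in",.07,.0335,.04),("rail end",.1,.02,.022),("rail80",.085,.02,.022)):
    print(n,[proj(d,o+ex*x+ey*s*y+[0,0,z]).round(1).tolist() for s in(1,-1)])
P=proj(d,o+ex*.09+[0,0,.022]);Q=proj(d,o+ex*.076+[0,0,.04]);S=proj(d,o+ex*.05+[0,0,.0766])
for n,q in(("rail",P),("wall",Q),("stone",S)):
    r=g[int(q[1])-1:int(q[1])+2].mean(0)
    print(n,int(q[1]),r[180:460:4].astype(int).tolist())
E
```

```text
[0.5497 0.015  0.0566] 0.5080166872391808 0.21054478243936628 [-3.08906842  0.56832551 -0.00350319] [ 0.07137987  0.24586099 -4.10349674]
stone top [[255.8, 179.9], [377.5, 180.1]]
wall out [[251.5, 145.7], [381.7, 145.8]]
wall in [[252.5, 165.6], [380.6, 165.7]]
rail end [[280.3, 108.0], [353.0, 108.1]]
rail80 [[281.0, 136.6], [352.1, 136.7]]
rail 127 [143, 143, 142, 143, 143, 143, 143, 128, 127, 127, 128, 127, 128, 128, 127, 128, 127, 128, 129, 128, 128, 128, 122, 60, 61, 70, 255, 255, 255, 255, 254, 219, 255, 255, 255, 254, 255, 254, 167, 254, 254, 254, 254, 238, 62, 61, 61, 129, 128, 128, 128, 128, 128, 127, 128, 129, 128, 128, 128, 128, 130, 143, 143, 143, 143, 143, 143, 142, 142, 143]
wall 153 [128, 128, 128, 128, 128, 143, 143, 133, 129, 129, 128, 128, 129, 128, 128, 128, 129, 128, 121, 100, 100, 99, 97, 98, 95, 95, 94, 93, 93, 91, 90, 89, 88, 87, 87, 85, 84, 83, 82, 81, 80, 79, 78, 77, 77, 75, 75, 73, 72, 71, 58, 129, 129, 129, 129, 129, 129, 128, 128, 128, 128, 129, 127, 104, 86, 80, 79, 79, 93, 95]
stone 217 [129, 128, 129, 128, 128, 128, 129, 129, 129, 113, 80, 80, 79, 79, 80, 79, 80, 79, 79, 78, 237, 239, 239, 239, 239, 239, 238, 237, 235, 233, 230, 227, 227, 227, 229, 228, 229, 229, 229, 227, 226, 225, 224, 224, 225, 226, 227, 228, 207, 37, 80, 81, 81, 80, 80, 80, 80, 80, 80, 80, 79, 80, 79, 79, 79, 79, 80, 79, 79, 80]
```

```bash
python3 - <<'E'
from h import *
d=load('w8');a=np.radians(-20.95);ex=np.array([np.cos(a),np.sin(a),0]);ey=np.array([-ex[1],ex[0],0])
g=cv2.cvtColor(d['frame'],cv2.COLOR_RGB2GRAY).astype(float)
def e(row,u0,u1):
    r=g[row-1:row+2].mean(0);x=np.arange(u0,u1);k=np.abs(np.diff(r[u0:u1+1]));k[k<8]=0;return (x@k)/k.sum()+.5
for n,row,z,l,r in(("rail",127,.022,(278,288),(350,358)),("wall",153,.04,(248,259),(377,388)),("stone",217,.0782,(254,264),(368,374)),("stone",200,.0782,(252,264),(368,378))):
    L,Rr=e(row,*l),e(row,*r);A,B=at(d,L,row,z),at(d,Rr,row,z)
    print(n,round(L,2),round(Rr,2),"lat",((A+B)/2@ey).round(5),"w",np.linalg.norm(A-B).round(4))
E
```

```text
rail 281.0 352.89 lat 0.20831 w 0.0401
wall 253.13 381.08 lat 0.20824 w 0.0662
stone 258.25 373.01 lat 0.20891 w 0.0492
stone 257.31 374.33 lat 0.20883 w 0.0495
```

Call:
jog_arm([
  [0, 0, 0, -0.012, 0, 0, 0],
  [0, 0, -0.001, -0.024, 0, 0, 0],
  [0, 0, -0.001, -0.036, 0, 0, 0],
  [0, 0, -0.001, -0.045, 0, 0, 0],
  [0, 0, -0.001, -0.051, 0, 0, 0],
])

```text
time: 15.38
position: [0.5487, 0.0144, 0.0289]
tool_rot: [-3.089, 0.569, 0.002]
ft_force: [-0.6, 0.2, -4.8]
grip_width: 0.571
grip_force: 40.0
```

Call:
jog_arm([
  [0, 0, 0, -0.003, 0, 0, 0],
  [0, 0, 0, -0.006, 0, 0, 0],
  [0, 0, 0, -0.009, 0, 0, 0],
  [0, 0, 0, -0.011, 0, 0, 0],
  [0, 0, 0, -0.011, 0, 0, 0],
])

```text
time: 15.8
position: [0.5494, 0.0146, 0.0254]
tool_rot: [-3.089, 0.569, -0.0]
ft_force: [-4.7, 0.1, 3.9]
grip_width: 0.573
grip_force: 40.0
```

Call:
jog_arm([
  [0.8, 0, 0, 0.001, 0, 0, 0],
  [0.8, 0, 0, 0.001, 0, 0, 0],
  [0.8, 0, 0, 0.001, 0, 0, 0],
  [0.8, 0, 0, 0.001, 0, 0, 0],
  [0.8, 0, 0, 0.001, 0, 0, 0],
])

```text
time: 16.22
position: [0.5496, 0.0144, 0.025]
tool_rot: [-3.088, 0.569, -0.001]
ft_force: [-0.8, -0.0, 0.3]
grip_width: 0.781
grip_force: 0.0
```

Call:
jog_arm([
  [0.8, 0, 0, 0.015, 0, 0, 0],
  [0.8, 0, 0, 0.05, 0, 0, 0],
  [0.8, 0, 0, 0.1, 0, 0, 0],
  [0, -0.02, 0.01, 0.14, 0, 0, 0],
  [0, -0.06, 0.025, 0.16, 0, 0, 0],
])

```text
time: 16.63
position: [0.5224, 0.027, 0.1081]
tool_rot: [-3.086, 0.57, -0.009]
ft_force: [-0.4, 0.0, -0.1]
grip_width: 0.718
grip_force: 0.0
```

Call:
jog_arm([
  [0, -0.06, 0.02, 0, 0, 0, 0],
  [0, -0.11, 0.04, 0, 0, 0, 0],
  [0, -0.134, 0.048, 0, 0, 0, 0],
  [0, -0.134, 0.048, 0, 0, 0, 0],
  [0, -0.134, 0.048, 0, 0, 0, 0],
])

```text
time: 17.05
position: [0.4528, 0.0504, 0.1055]
tool_rot: [3.089, -0.569, 0.004]
ft_force: [0.6, -0.1, 0.2]
grip_width: 0.357
grip_force: 0.0
```

```bash
python3 - <<'E'
from h import *
d=snap('wrist','w9');st=ctrl.get_state();p=st['position'];a=np.radians(-20.95);ex=np.array([np.cos(a),np.sin(a),0]);ey=np.array([-ex[1],ex[0],0])
print(p.round(4),p@ex,p@ey,st['grip_width'])
g=cv2.cvtColor(d['frame'],cv2.COLOR_RGB2GRAY).astype(int)
o=ex*.508+ey*.2083+[0,0,.047]
print("stone pred",[proj(d,o+ex*x+ey*y).round(1).tolist() for x,y in((.0625,.025),(.0625,-.025),(-.0625,-.025),(-.0625,.025))])
c=proj(d,o);m=((g>150)).astype(np.uint8);n,l=cv2.connectedComponents(m);print(c,g[int(c[1]),int(c[0])])
k=(l==l[int(c[1]),int(c[0])]).astype(np.uint8);q=max(cv2.findContours(k,0,1)[0],key=cv2.contourArea)
print(cv2.contourArea(q),cv2.approxPolyDP(q,4,True)[:,0].tolist())
u=int(c[0]);print("col",[int(v) for v in g[0:330:3,u]])
E
```

```text
[0.4534 0.0503 0.1056] 0.4054583746781499 0.20912776125981794 0.3072856943222253
stone pred [[270.0, -17.9], [358.7, -17.8], [351.9, 202.9], [276.9, 202.8]]
[314.34029257 101.7231287 ] 235
15687.0 [[271, 0], [277, 201], [313, 194], [351, 195], [357, 0]]
col [223, 223, 223, 222, 221, 221, 221, 223, 224, 226, 228, 229, 231, 232, 233, 234, 235, 237, 237, 238, 238, 237, 236, 236, 235, 234, 234, 234, 233, 233, 233, 233, 232, 234, 236, 237, 238, 238, 239, 237, 236, 233, 231, 227, 225, 224, 224, 223, 226, 228, 231, 232, 231, 231, 229, 226, 225, 226, 226, 229, 233, 234, 234, 234, 233, 164, 141, 133, 191, 187, 27, 36, 36, 36, 35, 100, 191, 190, 193, 230, 231, 231, 231, 231, 231, 231, 230, 231, 231, 231, 231, 231, 139, 147, 147, 147, 146, 147, 147, 147, 146, 146, 146, 146, 146, 143, 70, 80, 84, 88]
```

Call:
jog_arm([
  [0, 0, 0, -0.03, 0, 0, 0],
  [0, 0, 0, -0.06, 0, 0, 0],
  [0, 0, 0, -0.08, 0, 0, 0],
  [0, 0, 0, -0.09, 0, 0, 0],
  [0, 0, 0, -0.1, 0, 0, 0],
])

```text
time: 17.52
position: [0.4527, 0.0512, 0.0544]
tool_rot: [-3.087, 0.569, 0.001]
ft_force: [-0.7, 0.0, -0.4]
grip_width: 0.019
grip_force: 0.0
```

Call:
jog_arm([
  [0, 0, 0, -0.02, 0, 0, 0],
  [0, 0, 0, -0.035, 0, 0, 0],
  [0, 0, 0, -0.046, 0, 0, 0],
  [0, 0, 0, -0.052, 0, 0, 0],
  [0, 0, 0, -0.054, 0, 0, 0],
])

```text
time: 17.93
position: [0.452, 0.0511, 0.0274]
tool_rot: [-3.088, 0.568, 0.001]
ft_force: [0.3, 0.2, -0.1]
grip_width: 0.009
grip_force: 0.0
```

```bash
python3 - <<'E'
from h import *
st=ctrl.get_state();p=st['position'];a=np.radians(-20.95);ex=np.array([np.cos(a),np.sin(a),0]);ey=np.array([-ex[1],ex[0],0])
print(p.round(4),p@ex,p@ey,st['grip_width'],st['ft_force'])
d=load('w9');print("wall outer/inner top edge along",[at(d,314,v,.04)@ex for v in(224.5,209)],"rail end",at(d,314,275,.022)@ex)
E
```

```text
[0.452  0.0511 0.0274] 0.4038390334850712 0.20930776662597245 0.009182012090474173 [ 0.28371421  0.23715988 -0.14157536]
wall outer/inner top edge along [np.float64(0.4291923517107257), np.float64(0.4401474884835573)] rail end 0.38443085480545014
```

Call:
jog_arm([
  [0, 0.009, -0.0035, 0, 0, 0, 0],
  [0, 0.018, -0.007, 0, 0, 0, 0],
  [0, 0.026, -0.01, 0, 0, 0, 0],
  [0, 0.032, -0.0123, 0, 0, 0, 0],
  [0, 0.037, -0.0142, 0, 0, 0, 0],
])

```text
time: 18.35
position: [0.4706, 0.044, 0.028]
tool_rot: [-3.088, 0.569, 0.002]
ft_force: [-3.2, 1.4, 2.2]
grip_width: 0.004
grip_force: 1.7
```

Call:
jog_arm([
  [0, 0.002, -0.0007, 0, 0, 0, 0],
  [0, 0.004, -0.0014, 0, 0, 0, 0],
  [0, 0.006, -0.0021, 0, 0, 0, 0],
  [0, 0.008, -0.003, 0, 0, 0, 0],
  [0, 0.009, -0.0034, 0, 0, 0, 0],
])

```text
time: 18.77
position: [0.4734, 0.0429, 0.0276]
tool_rot: [-3.089, 0.568, 0.006]
ft_force: [-6.8, 2.0, 6.0]
grip_width: 0.004
grip_force: 3.9
```

Call:
jog_arm([
  [0, 0.001, -0.0004, 0, 0, 0, 0],
  [0, 0.002, -0.0008, 0, 0, 0, 0],
  [0, 0.003, -0.0011, 0, 0, 0, 0],
  [0, 0.004, -0.0015, 0, 0, 0, 0],
  [0, 0.004, -0.0015, 0, 0, 0, 0],
])

```text
time: 19.18
position: [0.4748, 0.0424, 0.0276]
tool_rot: [-3.089, 0.568, 0.008]
ft_force: [-8.5, 2.4, 7.9]
grip_width: 0.008
grip_force: 4.5
```

Call:
jog_arm([
  [0, 0.001, -0.0004, 0, 0, 0, 0],
  [0, 0.002, -0.0008, 0, 0, 0, 0],
  [0, 0.003, -0.0011, 0, 0, 0, 0],
  [0, 0.004, -0.0015, 0, 0, 0, 0],
  [0, 0.004, -0.0015, 0, 0, 0, 0],
])

```text
time: 19.6
position: [0.4748, 0.0424, 0.0273]
tool_rot: [-3.09, 0.567, 0.014]
ft_force: [-13.8, 3.5, 11.3]
grip_width: 0.004
grip_force: 7.0
```

```bash
python3 - <<'E'
from h import *
d=snap('wrist','w10');t=snap('top','t10');st=ctrl.get_state();p=st['position'];a=np.radians(-20.95);ex=np.array([np.cos(a),np.sin(a),0]);ey=np.array([-ex[1],ex[0],0])
print(p.round(4),p@ex,p@ey,st['ft_force'],st['torque'])
o=ey*.2083
for n,x,z in(("stone far top",.5746,.047),("fixed wall in top",.5746,.04),("fixed wall out top",.5846,.04),("stone near top",.4496,.047),("stop in top",.4496,.04),("stop out top",.4396,.04)):
    print(n,proj(d,o+ex*x+[0,0,z]).round(1))
g=cv2.cvtColor(d['frame'],cv2.COLOR_RGB2GRAY).astype(int)
def prof(f,D,s0,s1,z,y):
    P=[(s,proj(D,ex*s+ey*y+[0,0,z])) for s in np.arange(s0,s1,.001)]
    return [(int(round(s*1e3)),int(f[int(round(q[1])),int(round(q[0]))])) for s,q in P if 0<=q[0]<640 and 0<=q[1]<480]
print("far@.047",prof(g,d,.562,.592,.047,.2083))
print("near@.047",prof(g,d,.425,.46,.047,.2083))
gt=cv2.cvtColor(t['frame'],cv2.COLOR_RGB2GRAY).astype(int)
print("top far@.047",prof(gt,t,.555,.61,.047,.2083))
E
```

```text
[0.4749 0.0424 0.0273] 0.4282968225577009 0.20938805660534163 [-12.87061525   5.57366016  11.03899665] [0.946336   2.93427127 0.0426892 ]
stone far top [315.2 -61.5]
fixed wall in top [315.2 -50.3]
fixed wall out top [315.2 -83.8]
stone near top [314.7 272.4]
stop in top [314.8 267. ]
stop out top [314.7 286.4]
far@.047 []
near@.047 [(425, 83), (426, 77), (427, 80), (428, 108), (429, 109), (430, 108), (431, 108), (432, 109), (433, 107), (434, 108), (435, 109), (436, 109), (437, 112), (438, 111), (439, 110), (440, 110), (441, 111), (442, 110), (443, 65), (444, 36), (445, 35), (446, 37), (447, 37), (448, 38), (449, 39), (450, 114), (451, 143), (452, 145), (453, 146), (454, 146), (455, 149), (456, 150), (457, 150), (458, 150), (459, 151), (460, 152)]
top far@.047 [(555, 166), (556, 167), (557, 166), (558, 166), (559, 167), (560, 167), (561, 167), (562, 168), (563, 169), (564, 174), (565, 174), (566, 172), (567, 172), (568, 172), (569, 174), (570, 174), (571, 179), (572, 179), (573, 179), (574, 154), (575, 93), (576, 57), (577, 57), (578, 57), (579, 48), (580, 48), (581, 150), (582, 150), (583, 150), (584, 244), (585, 244), (586, 251), (587, 249), (588, 249), (589, 246), (590, 246), (591, 245), (592, 245), (593, 246), (594, 247), (595, 247), (596, 251), (597, 251), (598, 226), (599, 170), (600, 170), (601, 91), (602, 91), (603, 95), (604, 95), (605, 95), (606, 99), (607, 99), (608, 99), (609, 99)]
```

Call:
jog_arm([
  [0, -0.009, 0.0035, 0, 0, 0, 0],
  [0, -0.018, 0.007, 0, 0, 0, 0],
  [0, -0.028, 0.0107, 0, 0, 0, 0],
  [0, -0.037, 0.0142, 0, 0, 0, 0],
  [0, -0.037, 0.0142, 0.01, 0, 0, 0],
])

```text
time: 20.12
position: [0.4594, 0.0478, 0.0324]
tool_rot: [-3.089, 0.568, 0.002]
ft_force: [-0.4, 0.1, -0.5]
grip_width: 0.005
grip_force: 0.0
```

Call:
jog_arm([
  [0, 0, 0, 0.05, 0, 0, 0],
  [0, 0, 0, 0.11, 0, 0, 0],
  [0, 0, 0, 0.17, 0, 0, 0],
  [0, 0, 0, 0.23, 0, 0, 0],
  [0, 0, 0, 0.28, 0, 0, 0],
])

```text
time: 20.53
position: [0.4616, 0.048, 0.1754]
tool_rot: [-3.089, 0.568, -0.005]
ft_force: [0.8, -0.2, 0.0]
grip_width: 0.001
grip_force: 0.0
```

```bash
python3 - <<'E'
from h import *
d=snap('wrist','w11');st=ctrl.get_state();p=st['position'];a=np.radians(-20.95);ex=np.array([np.cos(a),np.sin(a),0]);ey=np.array([-ex[1],ex[0],0])
print(p.round(4),p@ex,st['ft_force'])
g=cv2.cvtColor(d['frame'],cv2.COLOR_RGB2GRAY).astype(int)
def prof(s0,s1,z,y):
    P=[(s,proj(d,ex*s+ey*y+[0,0,z])) for s in np.arange(s0,s1,.001)]
    return [(int(round(s*1e3)),int(g[int(round(q[1])),int(round(q[0]))])) for s,q in P if 0<=q[0]<640 and 0<=q[1]<480]
print("stop@.040",prof(.425,.46,.04,.2083)); print("stone near@.047",prof(.44,.455,.047,.2083)); print("far@.047",prof(.568,.592,.047,.2083))
print("lat@.047 x=.51",[int(g[tuple(int(round(v)) for v in proj(d,ex*.51+ey*y+[0,0,.047])[::-1])]) for y in np.arange(.178,.239,.002)])
E
```

```text
[0.4645 0.0482 0.1795] 0.41656151482227205 [2.43965058 1.88113815 2.79210026]
stop@.040 [(425, 170), (426, 170), (427, 170), (428, 171), (429, 171), (430, 171), (431, 170), (432, 170), (433, 171), (434, 171), (435, 171), (436, 172), (437, 172), (438, 170), (439, 149), (440, 88), (441, 40), (442, 31), (443, 31), (444, 34), (445, 32), (446, 34), (447, 35), (448, 51), (449, 89), (450, 123), (451, 124), (452, 127), (453, 133), (454, 144), (455, 174), (456, 212), (457, 216), (458, 217), (459, 217), (460, 217)]
stone near@.047 [(440, 149), (441, 88), (442, 40), (443, 32), (444, 31), (445, 34), (446, 32), (447, 34), (448, 35), (449, 51), (450, 89), (451, 123), (452, 124), (453, 127), (454, 133), (455, 144)]
far@.047 [(568, 207), (569, 208), (570, 208), (571, 208), (572, 208), (573, 204), (574, 106), (575, 72), (576, 66), (577, 63), (578, 62), (579, 59), (580, 58), (581, 82), (582, 245), (583, 248), (584, 248), (585, 248), (586, 248), (587, 248), (588, 248), (589, 248), (590, 248), (591, 249), (592, 251)]
lat@.047 x=.51 [115, 114, 70, 93, 207, 204, 208, 209, 213, 215, 218, 219, 219, 220, 220, 220, 219, 219, 219, 220, 222, 223, 223, 225, 224, 223, 223, 221, 129, 113, 114]
```

```bash
python3 -c "
from h import *
print(ctrl.close_job())"
```

```text
the job is handed in; nothing more can be done
None
```

The job is handed in at about 20.6 s of the 64 s: I tipped the stone, lifted it out, laid it flat on the mat, re-gripped it by its middle, and set it level on the cradle rail. I then slid the stop in until the stone was snug (my camera reading puts the stop at about 0.015 m). I saw no sign that anything else was disturbed, though I didn't check the other tools again at the end, and no verdict came back.

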